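Put the flat battery packs on charge in the bench charging cabinet

ROBOT

A 7-joint arm with a two-finger parallel gripper is mounted at the origin on the work surface. World frame = base frame: x ahead of the robot, y to its left, z up, the work surface at z = 0. Lengths are in m, angles in rad, forces in N, time in s.
With the tool pointing down it reaches from about 0.4 to 0.875 m from the base axis. Payload 6.5 kg.
Tool frame: the origin (TCP) lies between the finger pads; the fingertips stand 19 mm ahead of it and the grasp point (between the pads) is the TCP (env.tip_extent is the distance from the TCP to the fingertips, in m); y points along the fingers, x is the direction in which the jaws open and shut, and the axes are right-handed (so a half turn about y gives the same grasp; the last joint's range is limited). The gripper opens to 85 mm and grips with 20 to 120 N. Pads are 22 mm wide; open, the fingers measure 114 mm over their backs; the gripper's body (76 mm by 85 mm) begins 54 mm behind the grasp point. The pads swing forward as they close: fully open they stand 13 mm farther back than shut.
Start: joints at [-1.354, 0.536, -0.004, 1.538, 0.003, 1.067, -0.071], TCP at [0.181, 0.624, 0.25] pointing down, gripper open.
Joint ranges: [-2.7, 2.7], [-0.37, 2.16], [-1.27, 1.26], [0.24, 2.4], [-1.31, 4.45], [0.19, 1.91], [-2.76, 2.76]. Speed limits (rad/s): [2.39, 2.39, 3.14, 3.14, 3.14, 3.14, 3.14].

INTERFACE

Orientations are given as [roll, pitch, yaw] about the fixed x, y, z axes, in that order (R = Rz(yaw) Ry(pitch) Rx(roll)).
In Python, from plant import env gives the robot as it stands. Calls block until the motion is done:
- env.move_pose(position, orientation): joint-space move of the TCP to a pose.
- env.movel(position, rot=None, feed=0.15, stop_force=None): straight line of the TCP; rot=None keeps the orientation; feed is the mean speed in m/s. With stop_force (N) it stops when the force on the tool has changed by that much, and returns True; else False.
- env.goto_joints(angles): joint-space move.
- env.move_gripper(opening, newtons=None): opening from 0.0 (shut) to 1.0 (fully open); newtons is the grip in N (None keeps the last); returns when the fingers have stopped.
- env.wait(seconds).
- env.ik(position, orientation): joint angles nearest the present ones, or None.
- env.snapshot(name): name is "scene" or "top" or "wrist"; returns a dict with "frame" (420x560x3 uint8, blue, green, red), "fovy" (degrees; the focal length in pixels is half the picture's height over the tangent of half this angle, whatever the lens; pixels are square), "cx", "cy" (the principal point, pixels), "k1" (the pictures are not rectified: a ray, as slopes to the right and down, at radius r is drawn at 1 + k1 r^2 times it, then the intrinsics apply), "R" (3x3) and "t" (3): a world point X has camera coordinates R X + t; the wrist camera has in their place "tool_from_camera" (4x4, takes a point from camera to tool coordinates, whose origin is the TCP and whose axes are the tool frame's). Camera axes: x right, y down, z forward; pixel columns grow to the right and rows downward; lengths in m; the calibration is good to about 2 mm. A picture is of the moment at which its call begins: read the wrist's pose just before it. There is no depth.
A pose or a line that the arm cannot do raises env.IKError and nothing moves.
- env.job_done(): hands the job in, once; it reports no verdict.
Readings, each from a call of its own:
- env.get_clock(): time.
- env.get_joint_pos(): joint angles.
- env.get_qd(): joint speeds.
- env.get_joint_efforts(): joint torques, N m.
- env.get_position(): TCP position.
- env.get_tool_rot(): TCP orientation.
- env.get_contact_force(): force on the tool from outside, world axes, zero at the start.
- env.get_wrist_torque(): the same for the moment, N m.
- env.get_grip_width(): opening from 0.0 (shut) to 1.0 (fully open).
Only numpy, scipy, OpenCV 4.12 (cv2) and the standard library are available. Lean on these libraries where they do the work, as an engineer would, in place of code of your own. Each camera call takes 0.05 s, during which the arm holds its last target.

TASK

Put the packs on charge: lift whatever tools have been left in the charging cabinet's open drawer out on to the bench, and lay every battery pack from the bench flat in the drawer, base down, one to a bay. Then push the drawer fully home until its catch seats it, without slamming it, and after that turn the bank selector on the cabinet's top, the shorter way round, until its pointer stands at the long bar mark on the drawer side. Leave the other things on the bench where they are.

Things in the scene. Friction and masses are not known exactly. Their poses are not given: they have to be found in the camera images.
- bay_mid (a point): Centre of the drawer's floor, on its top; x into the cabinet (the drawer slides out along -x), y left, z up. The floor is 16 mm above the bench. Four bays side by side, each 128 mm (x) by 74 mm (y), at y = +118.5, +39.5, -39.5, -118.5 mm, parted by walls 5 mm thick, 20 mm high. Front panel 346 mm wide, from x = -64 to -76 mm, its top 68 mm above the floor.
- drawer (a joint): Slide of the drawer, m: 0 fully home, 0.145 fully out; it starts 0.133 to 0.142 out. About 2 N of friction. In the last 12 mm it meets a spring ball catch that takes about 10 N to pass; from about 4 mm on the catch draws it home and holds it.
- handle (a point): Middle of the bar handle on the drawer's front panel: round steel bar 11 mm thick, 120 mm long, level, parallel to the panel and 35 mm out from it, 56 mm above the bench. It and the panel beside it may be pushed.
- selector (a joint): Angle of the bank selector, rad, positive anticlockwise seen from above. It turns endlessly, without stops or clicks, and stays where it is left (0.1 N m to turn). At 0 or any whole number of turns (2 pi) the pointer is at the bar mark. It starts between 0.8 and 5.5. If it starts almost exactly opposite the mark, either way will do.
- selector_grip (a point): On the selector's upright axis, half-way up its grip. It stands on the cabinet's top: on a 4 mm dial plate a black hub 60 mm across and 12 mm high, and on that a black bar grip 20 mm wide, 72 mm long, 30 mm high, with a white line towards the pointer end. x axis: along the grip, away from the pointer.
- pointer (a point): Tip of the selector's pointer, the tapered end of the grip with the white line, 48 mm from the axis.
- mark (a point): Where the pointer's tip is to stand: in line with the one long raised black bar on the dial plate, on the side towards the drawer. The other seven marks are small round studs.
- pack1_mid (a point): Centre, half-way up, of a battery pack (flat, 0.3 to 0.6 kg; it may be absent). Black body 112 mm (x) by 60 mm (y) by 40 mm high; on its top, centred, the grey slide rail 72 mm (x) by 36 mm (y) by 24 mm high, good to grip across y; 64 mm high over all. It charges through its base: z up is base down. In the drawer either end may face the cabinet.
- pack2_mid (a point): Centre, half-way up, of a battery pack (flat, 0.3 to 0.6 kg; it may be absent). Black body 112 mm (x) by 60 mm (y) by 40 mm high; on its top, centred, the grey slide rail 72 mm (x) by 36 mm (y) by 24 mm high, good to grip across y; 64 mm high over all. It charges through its base: z up is base down. In the drawer either end may face the cabinet.
- pack3_mid (a point): Centre, half-way up, of a battery pack (flat, 0.3 to 0.6 kg; it may be absent). Black body 112 mm (x) by 60 mm (y) by 40 mm high; on its top, centred, the grey slide rail 72 mm (x) by 36 mm (y) by 24 mm high, good to grip across y; 64 mm high over all. It charges through its base: z up is base down. In the drawer either end may face the cabinet.
- pack4_mid (a point): Centre, half-way up, of a battery pack (flat, 0.3 to 0.6 kg; it may be absent). Black body 112 mm (x) by 60 mm (y) by 40 mm high; on its top, centred, the grey slide rail 72 mm (x) by 36 mm (y) by 24 mm high, good to grip across y; 64 mm high over all. It charges through its base: z up is base down. In the drawer either end may face the cabinet.
- tape: Tape measure left in one of the drawer's middle bays (it may be absent), standing: 72 mm (x) by 36 mm (y) by 64 mm high, the top 14 mm only 48 mm long; 0.3 kg. Origin: centre of its underside.
- tape_mid (a point): Centre of the tape measure, 32 mm above its underside; x along its length, y across its 36 mm thickness.
- level: Pocket spirit level left in one of the drawer's middle bays (it may be absent), standing on edge: aluminium bar 110 mm (x) by 30 mm (y) by 46 mm high; 0.2 kg. Origin: centre of its underside.
- level_mid (a point): Centre of the spirit level, 23 mm above its underside; x along its length, y across its 30 mm thickness.
- cabinet: The charging cabinet: grey metal case fixed to the bench, 200 mm deep (x), 350 wide (y), flat top 96 mm high. Origin under the centre of the case, x from its open front (at x = -100 mm) to its back, z up. The bench between the robot and the packs (0.30 to 0.38 m ahead of the robot, 0.05 to 0.30 m to its right) is clear for laying tools down.
- tin: Round steel tin of wax, 72 mm across, 44 mm high, standing among the packs; origin under its centre. Leave it.
- glue: Upright glue bottle, 62 mm across, 190 mm high, at the back of the bench; origin under its centre. Leave it.
- spray: Upright spray can, 66 mm across, 195 mm high, at the back of the bench; origin under its centre. Leave it.
- driver: Screwdriver lying near the packs; leave it.
Not all that is in view belongs to the job. Leave any purple look-alike of the level alone.

How it is judged:
On the way, in this order (a step that is already met when the one before it is completed fails the run):
1. the drawer is clear of tools and every pack lies base down in a bay (x of pack1_mid in the frame of bay_mid between -0.02 and 0.02 m and y of pack1_mid in the frame of bay_mid between -0.165 and 0.165 m and z of pack1_mid in the frame of bay_mid between 0.026 and 0.039 m and angle between each of pack1_mid, pack2_mid, pack3_mid, pack4_mid's own z axis and vertical below 0.12 rad and x of pack2_mid in the frame of bay_mid between -0.02 and 0.02 m and y of pack2_mid in the frame of bay_mid between -0.165 and 0.165 m and z of pack2_mid in the frame of bay_mid between 0.026 and 0.039 m and x of pack3_mid in the frame of bay_mid between -0.02 and 0.02 m and y of pack3_mid in the frame of bay_mid between -0.165 and 0.165 m and z of pack3_mid in the frame of bay_mid between 0.026 and 0.039 m and x of pack4_mid in the frame of bay_mid between -0.02 and 0.02 m and y of pack4_mid in the frame of bay_mid between -0.165 and 0.165 m and z of pack4_mid in the frame of bay_mid between 0.026 and 0.039 m and contact force between each of tape, level and cabinet below 0.05 N and height (world z) of each of tape_mid, level_mid below 0.06 m), for 0.2 s.
2. the drawer is home on its catch (x of pack1_mid in the frame of bay_mid between -0.02 and 0.02 m and y of pack1_mid in the frame of bay_mid between -0.165 and 0.165 m and z of pack1_mid in the frame of bay_mid between 0.026 and 0.039 m and angle between each of pack1_mid, pack2_mid, pack3_mid, pack4_mid's own z axis and vertical below 0.12 rad and x of pack2_mid in the frame of bay_mid between -0.02 and 0.02 m and y of pack2_mid in the frame of bay_mid between -0.165 and 0.165 m and z of pack2_mid in the frame of bay_mid between 0.026 and 0.039 m and x of pack3_mid in the frame of bay_mid between -0.02 and 0.02 m and y of pack3_mid in the frame of bay_mid between -0.165 and 0.165 m and z of pack3_mid in the frame of bay_mid between 0.026 and 0.039 m and x of pack4_mid in the frame of bay_mid between -0.02 and 0.02 m and y of pack4_mid in the frame of bay_mid between -0.165 and 0.165 m and z of pack4_mid in the frame of bay_mid between 0.026 and 0.039 m and value of joint drawer below 0.004 m), for 0.3 s.
3. the selector's pointer is at the bar mark (value of joint drawer below 0.004 m and distance between pointer and mark below 0.0058 m), for 0.2 s.
At the end, for the whole second after the job is handed in: Every pack lies flat, base down (within 7 degrees), in a bay of the drawer; the tools that were in the drawer are on the bench, clear of the cabinet; the drawer is home within 4 mm; the pointer is within 7 degrees of the bar mark; everything is at rest (all of step 1 and all of step 3 and linear speed of each of tape, level below 0.03 m/s and velocity of joint selector between -0.05 and 0.05 rad/s); the robot touches nothing.
It fails at once if the selector is turned the long way round: it is half a turn from where it stood at the start and still away from the mark (distance of pointer from where it was at the start of the episode above 0.09556 m and distance between pointer and mark above 0.0143 m).
It fails at once if the drawer is slammed (pushed in faster than 0.4 m/s) (velocity of joint drawer below -0.4 m/s).
It fails at once if another thing on the bench is shifted more than 6 cm or knocked over (distance of any of tin, glue, spray, driver from where it was at the start of the episode above 0.06 m or angle between any of glue, spray, tin's own z axis and vertical above 0.5 rad).
Of pack1, pack2, pack3, pack4 only 3 to 4 are there at a start; the rules pass over those that are not, and their reading is None.
Of tape, level only 1 to 2 are there at a start; the rules pass over those that are not, and their reading is None.
At some moment in a run one of pack1, pack2, pack3, pack4 may be knocked a few centimetres aside while the robot is not near it.
Once in a run the grip may slacken for a moment while it holds something.
It also fails if it takes over 210 s, if anything falls off the work surface, if the arm or the gripper's body presses on something with over 40 N, if the wrist force passes 120 N, or if a joint passes its speed limit or range.

## Working session

There is one attempt and no reset: what is moved stays moved. The work goes in short steps, each a Python script; the robot and the scene stay as the last script left them, time stands still between calls to the robot, and variables do not carry over. Pictures are saved under pics/ and viewed, and the job is handed in when it is done.

```bash
ls; mkdir -p pics; cat > h.py <<'E'
import numpy as np, cv2
from plant import env
def snap(name, fn):
    s=env.snapshot(name); cv2.imwrite('pics/'+fn,s['frame']); return s
E
python3 - <<'E'
from h import *
import pickle
for n in ['scene','top']:
    s=snap(n,n+'0.png'); pickle.dump(s,open(n+'0.pkl','wb'))
    print({k:v for k,v in s.items() if k!='frame'})
p=env.get_position(),env.get_tool_rot();s=snap('wrist','wrist0.png');print(p,s['tool_from_camera'],s['fovy'],s['cx'],s['cy'],s['k1'],env.get_clock())
E
```

```text
pics
{'fovy': 42.15244507435096, 'cx': 281.19272383914154, 'cy': 205.70251763956327, 'k1': 0.054932503892228375, 'R': array([[ 4.18751260e-01,  9.08100628e-01, -7.94338428e-04],
       [ 7.63865396e-01, -3.52713014e-01, -5.40465713e-01],
       [-4.91077427e-01,  2.25713931e-01, -8.41365665e-01]]), 't': array([-0.1749951 , -0.35094937,  1.8222718 ])}
{'fovy': 52.85258686400419, 'cx': 280.35265144183774, 'cy': 208.1602220782223, 'k1': -0.1018661833588769, 'R': array([[-0.00326135, -0.99951459,  0.03098288],
       [-0.98678245, -0.00180311, -0.16204056],
       [ 0.16201777, -0.03110184, -0.98629758]]), 't': array([-0.0627592 ,  0.53320247,  1.0623227 ])}
(array([0.18124346, 0.6236877 , 0.24950808]), array([-1.57086843e+00,  1.51139878e-03,  1.28803245e+00])) [[ 9.99999817e-01 -3.49801681e-04  4.92851675e-04 -8.72420245e-04]
 [-5.69329093e-04 -2.71587870e-01  9.62413479e-01 -1.23417999e-01]
 [-2.02801316e-04 -9.62413584e-01 -2.71588020e-01  6.89790067e-02]
 [ 0.00000000e+00  0.00000000e+00  0.00000000e+00  1.00000000e+00]] 68.592893988941 280.74021369886526 209.55030646692381 -0.02016478199236592 0.15
```

View pics/scene0.png

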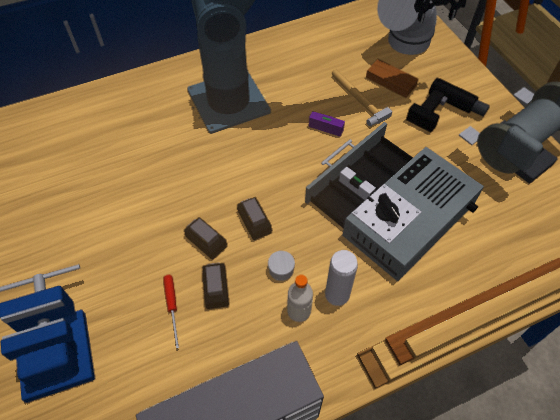

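View pics/top0.png

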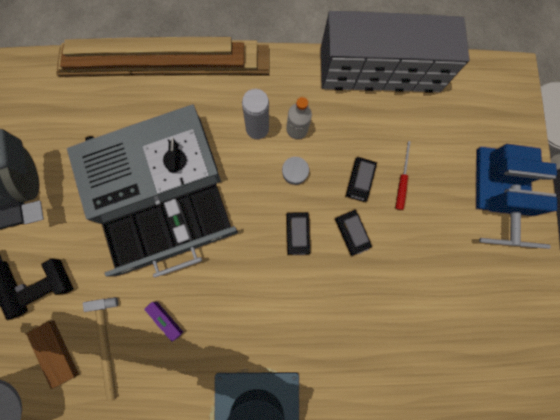

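View pics/wrist0.png

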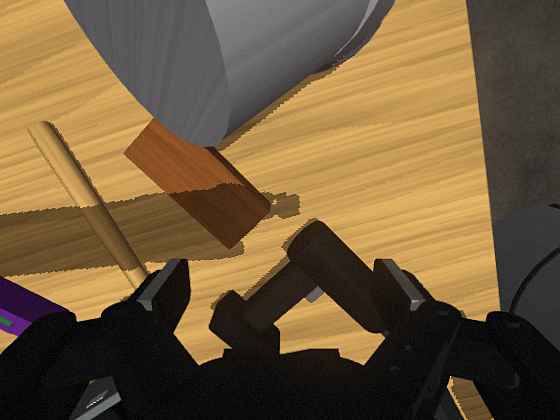

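```bash
python3 - <<'E'
import cv2
im=cv2.imread('pics/top0.png')
cv2.imwrite('pics/c1.png',cv2.resize(im[100:290,60:250],None,fx=3.1,fy=3.1,interpolation=cv2.INTER_CUBIC)+20)
cv2.imwrite('pics/c2.png',cv2.resize(im[130:280,260:420],None,fx=4,fy=4,interpolation=cv2.INTER_CUBIC)+20)
E
```

```text
(no output)
```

View pics/c1.png

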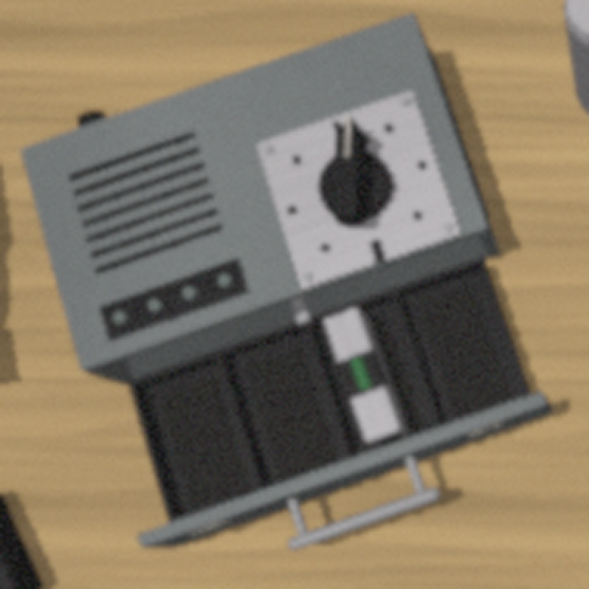

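View pics/c2.png

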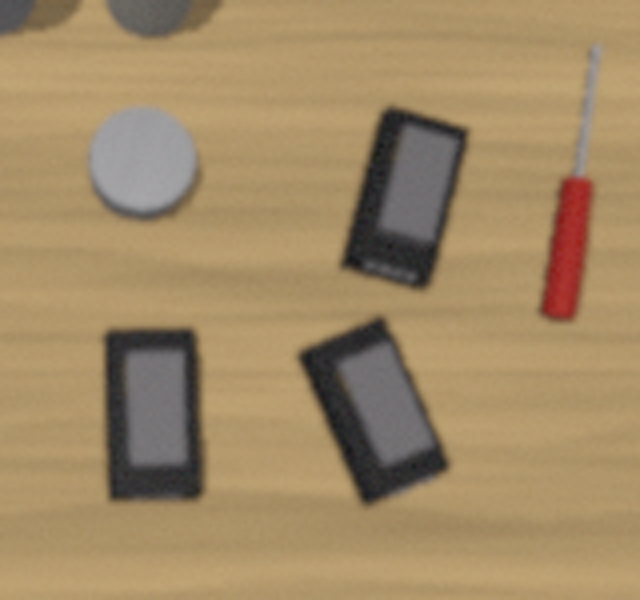

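```bash
cat >> h.py <<'E'
import pickle
def K(s):
    f=s['frame'].shape[0]/2/np.tan(np.radians(s['fovy'])/2)
    return np.array([[f,0,s['cx']],[0,f,s['cy']],[0,0,1.]])
def pix2w(s,uv,z,R=None,t=None):
    """pixels -> world points on plane height z"""
    if R is None: R,t=s['R'],s['t']
    uv=np.asarray(uv,float).reshape(-1,1,2)
    n=cv2.undistortPoints(uv,K(s),np.array([s['k1'],0,0,0.]))[:,0]
    d=np.c_[n,np.ones(len(n))]@R
    c=-R.T@t
    return c+d*((np.broadcast_to(z,len(n))-c[2])/d[:,2])[:,None]
def w2pix(s,X,R=None,t=None):
    if R is None: R,t=s['R'],s['t']
    return cv2.projectPoints(np.asarray(X,float).reshape(-1,3),cv2.Rodrigues(R)[0],np.asarray(t,float),K(s),np.array([s['k1'],0,0,0.]))[0][:,0]
def crop2px(pts,x0,y0,f): return (np.asarray(pts,float)+.5)/f-.5+np.array([x0,y0])
def Rz(a): return cv2.Rodrigues(np.array([0,0,a]))[0]
def euler(e):
    from scipy.spatial.transform import Rotation as Ro
    return Ro.from_euler('xyz',e).as_matrix()
def wristpose(s,p,e):
    T=np.eye(4);T[:3,:3]=euler(e);T[:3,3]=p
    M=np.linalg.inv(T@s['tool_from_camera']); return M[:3,:3],M[:3,3]
E
cat > m1.py <<'E'
from h import *
s=pickle.load(open('top0.pkl','rb'))
f=3.1
c=pix2w(s,crop2px([(23,152),(413,13),(490,232),(88,368)],60,100,f),.096)
print('cab top',c[:,:2]); print('mid',c.mean(0)); 
a1=c[0]-c[1];a2=c[3]-c[2];b1=c[0]-c[3];b2=c[1]-c[2]
for a in(a1,a2):print('y-axis len',np.linalg.norm(a),'yaw',np.degrees(np.arctan2(-a[0],a[1])))
for a in(b1,b2):print('x-axis len',np.linalg.norm(a),'yaw',np.degrees(np.arctan2(a[1],a[0])))
p=pix2w(s,crop2px([(145,540),(547,400)],60,100,f),.084);a=p[0]-p[1]
print('panel',p[:,:2],p.mean(0),np.linalg.norm(a),np.degrees(np.arctan2(-a[0],a[1])))
h=pix2w(s,crop2px([(292,543),(437,493)],60,100,f),.056);print('handle',h,h.mean(0))
l=pix2w(s,crop2px([(322,318),(357,306),(402,428),(367,441)],60,100,f),.062);print('level',l[:,:2],l.mean(0))
k=pix2w(s,crop2px([(347,128)],60,100,f),.142);hub=pix2w(s,crop2px([(355,186)],60,100,f),.112);m=pix2w(s,crop2px([(378,252)],60,100,f),.1)
print('sel tip',k,'hub',hub,'mark',m)
for n,q in dict(A=[(126,351),(185,349),(187,464),(130,467)],B=[(338,362),(390,338),(436,445),(386,468)],C=[(405,122),(455,133),(428,243),(378,232)]).items():
    w=pix2w(s,crop2px(q,260,130,4.),.064); d=(w[0]+w[1]-w[2]-w[3])/2
    print(n,w.mean(0),'len',np.linalg.norm(d),'wid',np.linalg.norm(w[0]+w[3]-w[1]-w[2])/2,'yaw',np.degrees(np.arctan2(d[1],d[0])))
E
python3 m1.py
```

```text
cab top [[0.67985459 0.49092816]
 [0.80046443 0.1662222 ]
 [0.61051019 0.0963587 ]
 [0.49788762 0.42058428]]
mid [0.64717921 0.29352333 0.096     ]
y-axis len 0.34638229228529854 yaw 20.377174801821262
y-axis len 0.3432288873876342 yaw 19.1551152119562
x-axis len 0.1950903363717828 yaw 21.135255316852195
x-axis len 0.20239446653194376 yaw 20.193078887126244
panel [[0.36076709 0.37016719]
 [0.47444687 0.0489056 ]] [0.41760698 0.2095364  0.084     ] 0.3407816000415282 19.48654210925491
handle [[0.35959578 0.25827896 0.056     ]
 [0.40083165 0.14021427 0.056     ]] [0.38021372 0.19924662 0.056     ]
level [[0.54520784 0.23904251]
 [0.55540975 0.21009931]
 [0.4536248  0.16932491]
 [0.44284963 0.19783239]] [0.499273   0.20407478 0.062     ]
sel tip [[0.68371252 0.20627594 0.142     ]] hub [[0.64467268 0.20462609 0.112     ]] mark [[0.59277501 0.1863151  0.1       ]]
A [ 0.46964725 -0.10968613  0.064     ] len 0.0741311407600481 wid 0.03717603546301977 yaw 0.9169561211895633
B [ 0.47233738 -0.25845868  0.064     ] len 0.0746246031813724 wid 0.036963805877427265 yaw 22.463697602257877
C [ 0.6184792  -0.28276635  0.064     ] len 0.07752172752302283 wid 0.03392254499402888 yaw -15.675823232706678
```

```bash
cat >> h.py <<'E'
from math import pi,radians
CY=radians(20.0)
u=np.array([np.cos(CY),np.sin(CY)]);v=np.array([-np.sin(CY),np.cos(CY)])
def down(yaw): return [-pi/2,0,yaw]
def w2crop():pass
E
python3 - <<'E'
from h import *
for nm,xy,yaws in [('level',(.499,.204),(110,-70)),('b1',np.array([.489,.2355])+.1185*v,(110,-70)),('b4',np.array([.489,.2355])-.1185*v,(110,-70)),('A',(.4696,-.1097),(91,-89)),('B',(.4723,-.2585),(112.5,-67.5)),('C',(.6185,-.2828),(74.3,-105.7)),('lay',(.36,-.2),(90,0,-90)),('lay',(.38,-.2),(45,110,0,-90))]:
    for y in yaws:
        for z in (.06,.3):
            q=env.ik([*xy,z],down(radians(y))); print(nm,y,z,None if q is None else np.round(q,2))
E
```

```text
level 110 0.06 [-0.46  0.64 -0.01  1.94  0.01  0.56  1.44]
level 110 0.3 [-0.56  0.29  0.11  1.78 -0.04  1.07  1.48]
level -70 0.06 [-0.83  0.69  0.47  1.97 -0.53  0.61 -1.23]
level -70 0.3 [-1.    0.34  0.68  1.81 -0.24  1.08 -1.46]
b1 110 0.06 [-0.68  0.67 -0.08  1.87  0.08  0.61  1.11]
b1 110 0.3 [-0.72  0.34 -0.02  1.71  0.01  1.09  1.18]
b1 -70 0.06 [-1.08  0.72  0.46  1.89 -0.51  0.65 -1.52]
b1 -70 0.3 [-1.22  0.39  0.63  1.74 -0.25  1.1  -1.73]
b4 110 0.06 [-0.31  0.64 -0.    1.93  0.    0.57  1.6 ]
b4 110 0.3 [-0.48  0.3   0.21  1.78 -0.07  1.07  1.67]
b4 -70 0.06 [-0.7   0.71  0.51  1.95 -0.58  0.63 -1.03]
b4 -70 0.3 [-0.87  0.36  0.72  1.8  -0.27  1.08 -1.28]
A 91 0.06 [-0.    0.58  0.17  2.1  -0.21  0.48  1.91]
A 91 0.3 [-0.5   0.22  0.75  1.95 -0.18  1.04  1.91]
A -89 0.06 [-0.23  0.63  0.46  2.11 -0.54  0.52 -0.92]
A -89 0.3 [-0.74  0.3   1.07  1.95 -0.3   1.06 -1.09]
B 112.5 0.06 [ 0.22  0.65  0.26  1.96 -0.3   0.57  2.64]
B 112.5 0.3 [-0.32  0.42  0.97  1.82 -0.39  1.11  2.75]
B -67.5 0.06 [ 0.05  0.7   0.49  1.97 -0.55  0.61 -0.28]
B -67.5 0.3 [-0.3   0.41  0.94  1.82
[... 324 characters left out ...]
7 -0.18  2.06  0.01  1.02  1.95]
lay 0 0.06 [ 0.59  0.51 -0.22  2.25  0.28  0.41  0.14]
lay 0 0.3 [-0.45  0.04  0.9   2.1  -0.04  1.01  0.46]
lay -90 0.06 [-0.3   0.73  0.9   2.29 -1.07  0.63 -0.15]
lay -90 0.3 [-0.45  0.04  0.9   2.1  -0.04  1.01 -1.11]
lay 45 0.06 [-0.13  0.62  0.63  2.24 -0.78  0.51  1.9 ]
lay 45 0.3 [-0.12  0.09  0.53  2.05 -0.05  1.01  1.23]
lay 110 0.06 [ 0.17  0.53  0.25  2.23 -0.32  0.41  2.6 ]
lay 110 0.3 [-0.67  0.14  1.17  2.07 -0.16  1.02  2.5 ]
lay 0 0.06 [-0.19  0.65  0.71  2.24 -0.87  0.55  1.2 ]
lay 0 0.3 [-0.45  0.1   0.9   2.07 -0.09  1.01  0.5 ]
lay -90 0.06 [ 0.86  0.59 -0.58  2.19  0.64  0.53 -1.78]
lay -90 0.3 [-0.45  0.1   0.9   2.07 -0.09  1.01 -1.07]
```

```bash
cat >> h.py <<'E'
def wlook(fn):
    p,e=env.get_position(),env.get_tool_rot()
    s=snap('wrist',fn); R,t=wristpose(s,p,e); s['R'],s['t']=R,t
    pickle.dump(s,open(fn.replace('.png','.pkl'),'wb')); return s
E
python3 - <<'E'
from h import *
env.move_pose([.46,.19,.32],down(radians(110)))
wlook('w1.png'); print(env.get_position(),env.get_tool_rot(),env.get_clock())
E
```

```text
[0.45976463 0.19097952 0.3198746 ] [-1.57065535e+00 -2.38089100e-04  1.92127887e+00] 2.0833
```

View pics/w1.png

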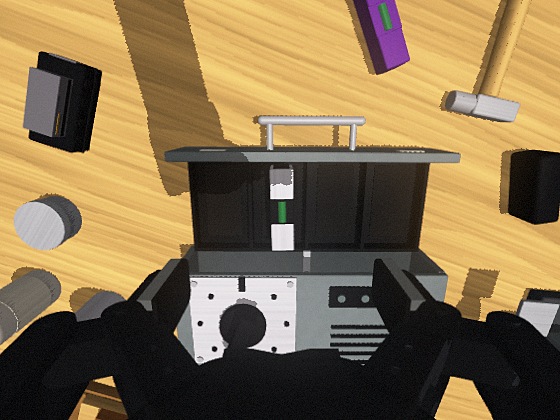

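```bash
cat >> h.py <<'E'
def crop(fn,x0,y0,x1,y1,f,out):
    im=cv2.imread('pics/'+fn)[y0:y1,x0:x1]
    im=cv2.resize(im,None,fx=f,fy=f,interpolation=cv2.INTER_CUBIC)
    cv2.imwrite('pics/'+out,np.clip(im.astype(float)*1.5+15,0,255).astype('uint8'))
E
python3 -c "
from h import *
crop('w1.png',155,140,475,280,2.5,'w1a.png')
crop('w1.png',180,265,310,370,5,'w1b.png')"
```

```text
(no output)
```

View pics/w1a.png

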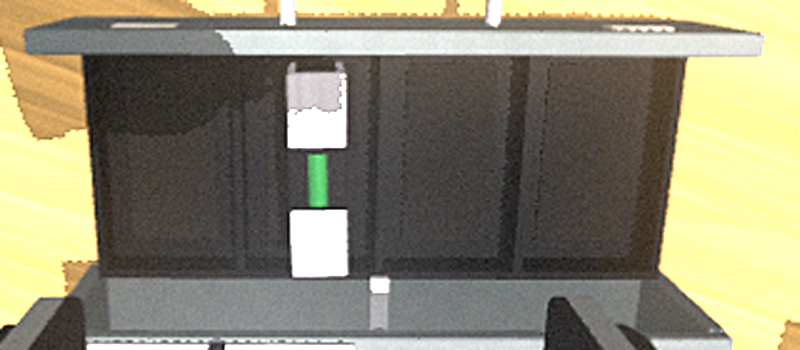

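View pics/w1b.png

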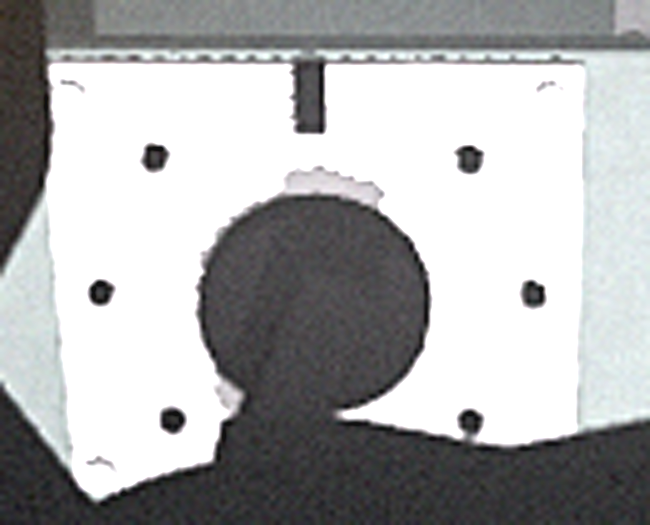

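```bash
python3 - <<'E'
from h import *
s=pickle.load(open('w1.pkl','rb'))
p=pix2w(s,crop2px([(26,33),(762,35),(761,56),(27,53)],155,140,2.5),.084)
print(p[:,:2]);f=(p[0]+p[1])/2;b=(p[2]+p[3])/2
d=p[1]-p[0];print('panel w',np.linalg.norm(d),'yaw',np.degrees(np.arctan2(-d[0],d[1])),np.linalg.norm(f-b))
print('bay_mid',f[:2]+.076*u,b[:2]+.064*u)
l=pix2w(s,crop2px([(288,71),(346,71),(347,276),(290,276)],155,140,2.5),.062)
print('level',l.mean(0),[np.linalg.norm(l[i]-l[i-1]) for i in range(4)]); d=l[2]+l[3]-l[0]-l[1];print(np.degrees(np.arctan2(d[1],d[0])))
st=pix2w(s,crop2px([(154,158),(470,159),(101,293),(534,294),(173,419),(470,420),(310,62),(310,132)],180,265,5.),.101)
print(st[:,:2]); print('dial centre',(st[2]+st[3])/2)
hub=pix2w(s,crop2px([(314,300)],180,265,5.),.112);print(hub)
E
```

```text
[[0.47194052 0.05264381]
 [0.35542614 0.37373107]
 [0.36421609 0.37804209]
 [0.48074868 0.0553797 ]]
panel w 0.3415737515190271 yaw 19.944543501607235 0.009478293952408583
bay_mid [0.48509997 0.23918097] [0.48262271 0.23860018]
level [0.49678849 0.20556879 0.062     ] [np.float64(0.10977916476756848), np.float64(0.028777096545266462), np.float64(0.10980313407700956), np.float64(0.03049269042983072)]
20.517285002901524
[[0.62234683 0.15565466]
 [0.59525251 0.23045063]
 [0.66523171 0.15391729]
 [0.62688177 0.25935983]
 [0.69640816 0.1826151 ]
 [0.66944034 0.25698515]
 [0.58328808 0.18425477]
 [0.6017916  0.19027157]]
dial centre [0.64605674 0.20663856 0.101     ]
[[0.64001632 0.20513565 0.112     ]]
```

```bash
python3 - <<'E'
from h import *
yaw=radians(110.3)
env.move_gripper(.75,40)
env.movel([.497,.2055,.15],down(yaw))
print(env.movel([.497,.2055,.057],feed=.06,stop_force=10), env.get_position())
env.move_gripper(0,50); print('w',env.get_grip_width()*85, env.get_contact_force())
env.movel([.497,.2055,.2],feed=.12); print('w',env.get_grip_width()*85,env.get_contact_force(),env.get_clock())
wlook('w2.png')
E
```

```text
False [0.49720713 0.2056017  0.05730677]
w 28.99527561958481 [-0.79110072  0.26017457  4.40536466]
w 28.749396480761494 [-0.20383987  0.48316146 -1.72957087] 7.2
```

View pics/w2.png

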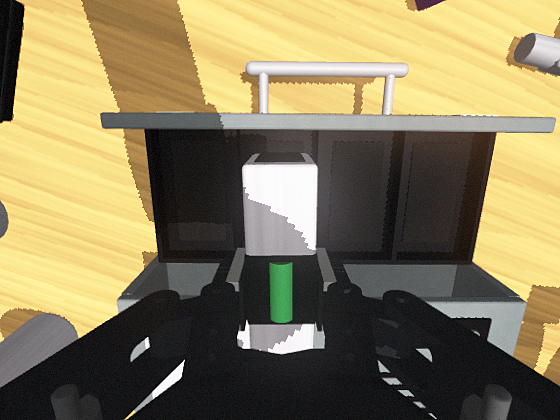

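The level is held squarely by the jaws (green vial at 281,290). Next I lay it on the bench.

```bash
python3 - <<'E'
from h import *
env.movel([.45,.10,.25],feed=.25)
print('w',env.get_grip_width()*85)
q=env.ik([.365,-.19,.15],down(0)); print(np.round(q,2))
env.move_pose([.365,-.19,.15],down(0)); print('w',env.get_grip_width()*85)
print(env.movel([.365,-.19,.0405],feed=.06,stop_force=5), env.get_position())
env.move_gripper(.7); env.movel([.365,-.19,.2],feed=.2)
env.move_pose([.42,-.12,.36],down(radians(91)))
s=snap('top','top1.png');pickle.dump(s,open('top1.pkl','wb'))
wlook('w3.png'); print(env.get_clock())
E
```

```text
w 28.82153654171732
[-0.13  0.35  0.59  2.25 -0.33  0.63  0.7 ]
w 29.175316036563235
True [ 0.36501758 -0.19005377  0.04122993]
13.3833
```

View pics/top1.png

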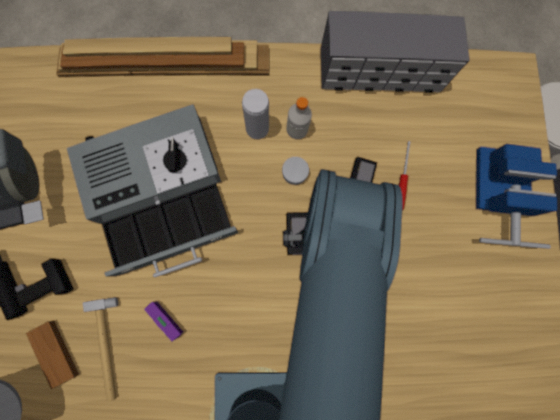

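View pics/w3.png

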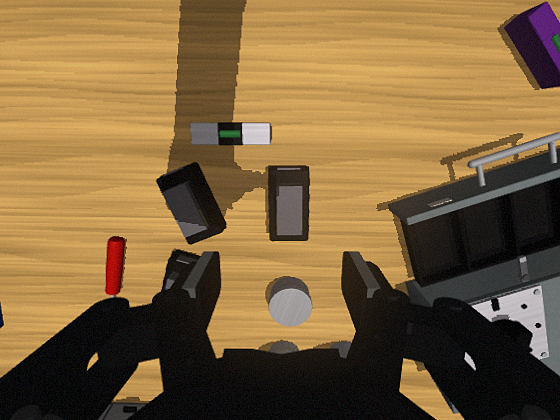

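```bash
python3 -c "
from h import *
crop('w3.png',150,155,320,285,4.5,'w3a.png')"
```

```text
(no output)
```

View pics/w3a.png

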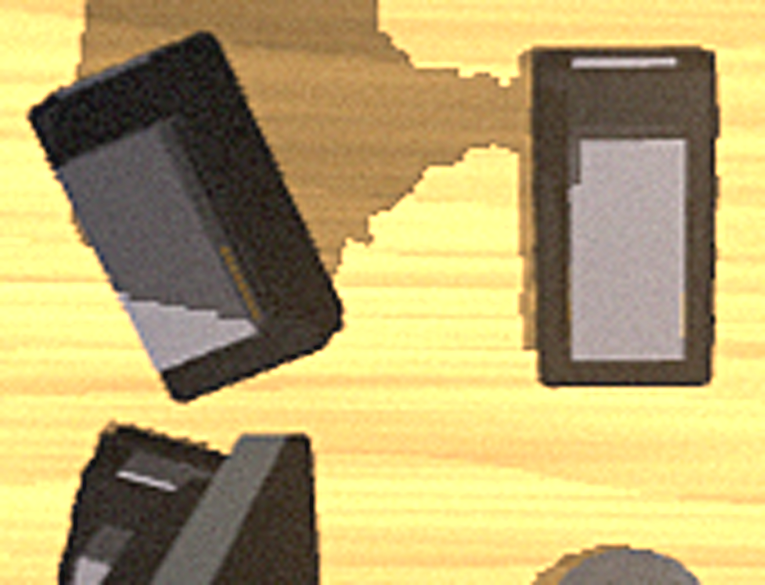

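```bash
python3 - <<'E'
from h import *
s=pickle.load(open('w3.pkl','rb'))
for n,q in dict(A=[(571,139),(686,139),(684,360),(570,360)],B=[(62,166),(165,124),(258,326),(165,376)]).items():
    w=pix2w(s,crop2px(q,150,155,4.5),.064); d=-(w[0]+w[1]-w[2]-w[3])/2
    print(n,w.mean(0),'len',np.linalg.norm(d),'wid',np.linalg.norm(w[0]+w[3]-w[1]-w[2])/2,'yaw',np.degrees(np.arctan2(d[1],d[0])))
E
```

```text
A [ 0.46884313 -0.10821483  0.064     ] len 0.07208441124073006 wid 0.03594683541835869 yaw 0.9104289745069429
B [ 0.47045295 -0.25421743  0.064     ] len 0.07188330068493447 wid 0.035494252953815975 yaw 21.47761116841454
```

```bash
cat >> h.py <<'E'
BM=np.array([.486,.2375])
def pick(xy,yaw,z=.062):
    env.move_gripper(.75,80)
    env.move_pose([*xy,.16],down(yaw))
    r=env.movel([*xy,z],feed=.08,stop_force=12); print('hit',r,env.get_position())
    env.move_gripper(0,90); print('w',env.get_grip_width()*85)
    env.movel([*xy,.22],feed=.12); print('w',env.get_grip_width()*85,'F',env.get_contact_force())
def place(by,yaw=radians(110),z=.0795):
    b=BM+by*v
    env.move_pose([*b,.22],down(yaw)); print('w',env.get_grip_width()*85,'F',env.get_contact_force())
    if env.get_grip_width()*85<30: print('LOST'); return False
    env.movel([*b,.11],feed=.15)
    r=env.movel([*b,z-.003],feed=.04,stop_force=8); print('hit',r,env.get_position(),env.get_contact_force())
    return r
E
python3 - <<'E'
from h import *
pick([.469,-.1085],radians(91)); wlook('w4.png');print(env.get_clock())
E
```

```text
hit False [ 0.46938673 -0.10854879  0.06241283]
w 34.1950985140521
w 33.99867604235567 F [ 0.17553884 -0.2351715  -4.70087117]
17.7083
```

View pics/w4.png

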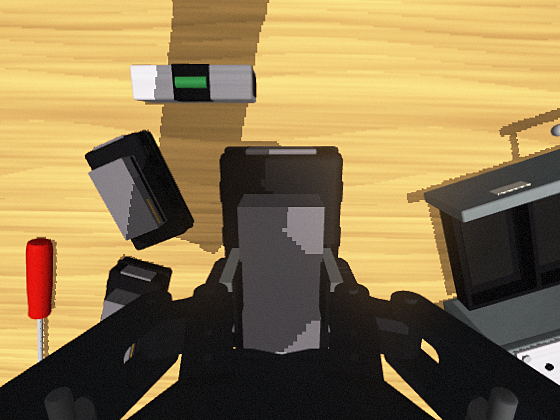

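Pack A is gripped level on its rail (280,275). Next I place it in the +118.5 bay.

```bash
python3 - <<'E'
from h import *
b=BM+.1185*v
print(env.ik([*b,.22],down(radians(110))))
env.move_pose([*b,.22],down(radians(110)));print(env.get_grip_width()*85)
env.movel([*b,.13],feed=.15);wlook('w5.png')
E
```

```text
[-1.07933197  0.45513093  0.44201982  1.81499848 -0.2378854   0.92390002
  1.3875809 ]
33.541289804872086
```

View pics/w5.png

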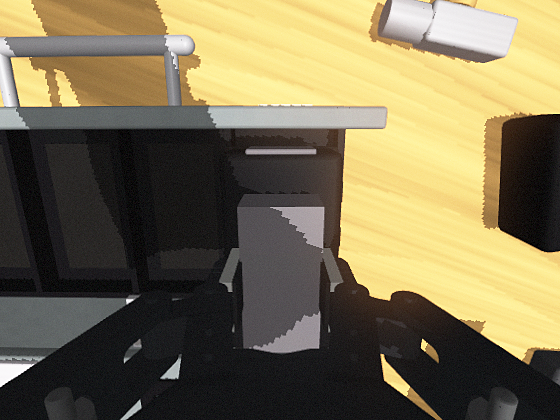

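```bash
python3 - <<'E'
from h import *
s=pickle.load(open('w5.pkl','rb'))
p=pix2w(s,[(386,107.5),(386,127.5),(100,107),(100,128)],.084)
for q in p: print(q, (q[:2]-BM)@u,(q[:2]-BM)@v)
E
```

```text
[0.35497626 0.37424409 0.084     ] -0.07635281096147804 0.17331017492660916
[0.36427422 0.37859258 0.084     ] -0.06612831191486171 0.1742163255939144
[0.40607654 0.23203404 0.084     ] -0.07697295803096803 0.022199113305503802
[0.41676521 0.23414822 0.084     ] -0.06620579734812097 0.020530053246450002
```

```bash
python3 - <<'E'
from h import *
place(.1185)
E
```

```text
w 34.09931049882809 F [-0.21431814  0.2626025  -4.64603586]
hit True [0.44547483 0.3487594  0.07869957] [0.33124764 0.54266527 5.64773668]
```

```bash
python3 - <<'E'
from h import *
b=BM+.1185*v
env.move_gripper(.75); env.movel([*b,.2],feed=.15)
s=snap('top','top2.png');pickle.dump(s,open('top2.pkl','wb'))
b=[.44,.2]
env.move_pose([.40,-.2,.36],down(radians(91)))
wlook('w6.png');print(env.get_clock())
E
```

```text
25.775
```

View pics/top2.png

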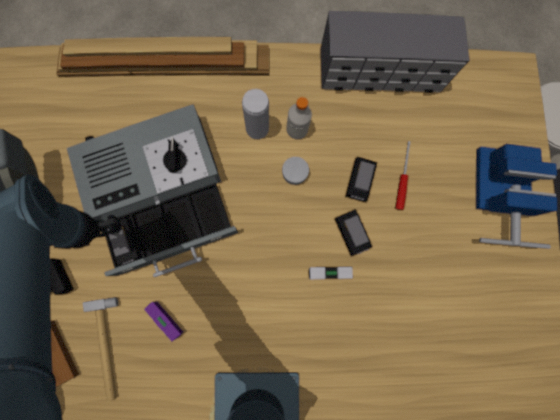

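View pics/w6.png

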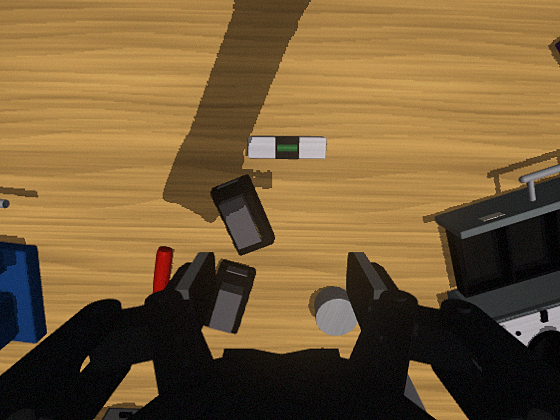

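```bash
python3 -c "
from h import *
crop('w6.png',190,165,290,345,3.3,'w6a.png')"
```

```text
(no output)
```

View pics/w6a.png

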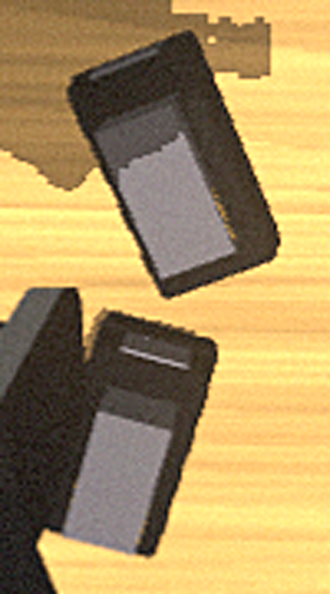

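```bash
python3 - <<'E'
from h import *
s=pickle.load(open('w6.pkl','rb'))
for n,q in dict(B=[(92,130),(175,95),(237,249),(160,280)],C=[(106,386),(179,402),(138,553),(62,531)]).items():
    w=pix2w(s,crop2px(q,190,165,3.3),.064); d=-(w[0]+w[1]-w[2]-w[3])/2
    print(n,w.mean(0),'len',np.linalg.norm(d),'wid',np.linalg.norm(w[0]+w[3]-w[1]-w[2])/2,'yaw',np.degrees(np.arctan2(d[1],d[0])))
E
```

```text
B [ 0.4697578 -0.2564819  0.064    ] len 0.07394383333499098 wid 0.03833539093749422 yaw 21.48251217124018
C [ 0.60909211 -0.28044795  0.064     ] len 0.08363099637457369 wid 0.03620310615842741 yaw -15.616383831094417
```

```bash
python3 - <<'E'
from h import *
pick([.470,-.256],radians(-68.2)); wlook('w7.png');print(env.get_clock())
E
```

```text
hit False [ 0.47030104 -0.25615713  0.06242848]
w 34.21270540610047
w 34.25088487384104 F [ 0.34617192 -0.69419409 -4.59591729]
31.075
```

View pics/w7.png

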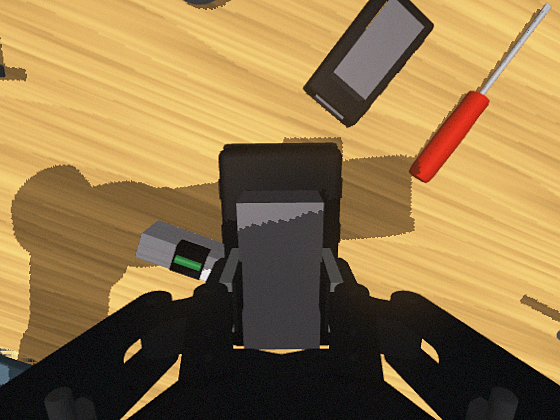

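```bash
python3 - <<'E'
from h import *
r=place(.0395,radians(-70)); print(env.get_position(),env.get_grip_width()*85)
wlook('w8.png')
E
```

```text
w 34.09466467506081 F [ 0.26678993 -0.766362   -4.03372741]
hit True [0.47250421 0.27457592 0.07869382] [-0.4323473  -0.6161258   6.37574263]
[0.47250421 0.27457592 0.07869382] 34.263276075313236
```

View pics/w8.png

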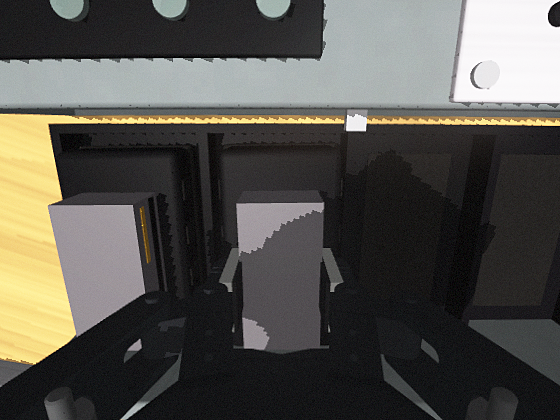

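Both packs sit in the two left bays (rails at 100,265 and 280,270). I'll release this one and look at pack C.

```bash
python3 - <<'E'
from h import *
b=BM+.0395*v
env.move_gripper(.75); env.movel([*b,.22],feed=.15)
env.move_pose([.52,-.25,.32],down(radians(74)))
wlook('w9.png');print(env.get_clock())
s=snap('scene','scene1.png')
crop('w9.png',190,120,380,270,4,'w9a.png')
E
```

```text
38.825
```

View pics/w9.png

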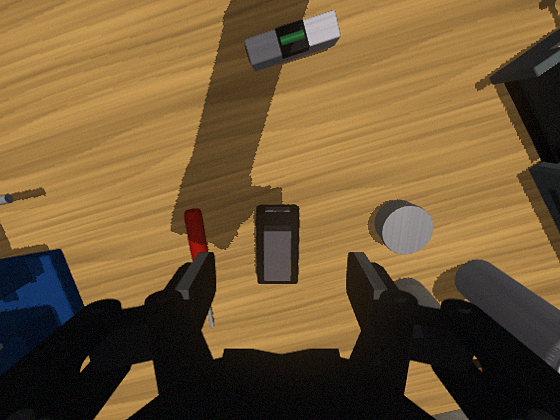

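View pics/w9a.png

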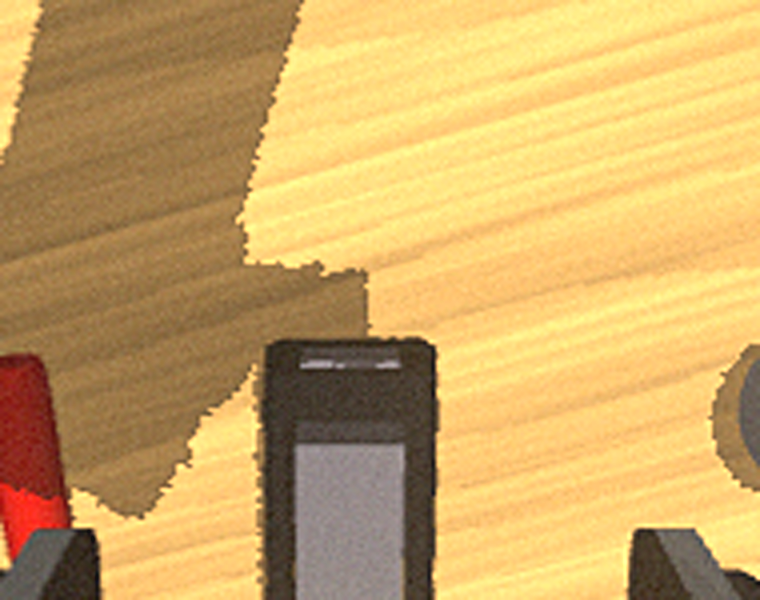

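View pics/scene1.png

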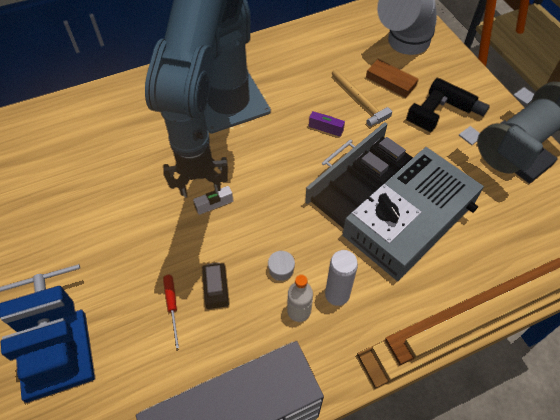

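```bash
python3 -c "
from h import *
crop('w9.png',245,195,315,295,6,'w9b.png')"
```

```text
(no output)
```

View pics/w9b.png

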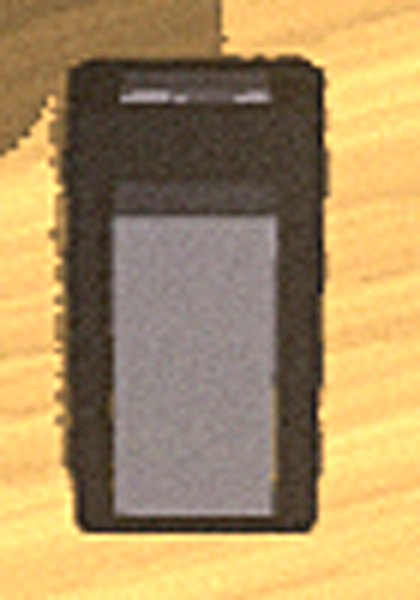

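```bash
python3 - <<'E'
from h import *
s=pickle.load(open('w9.pkl','rb'))
w=pix2w(s,crop2px([(112,214),(277,214),(272,515),(114,515)],245,195,6.),.064); d=-(w[0]+w[1]-w[2]-w[3])/2
c=w.mean(0);ya=np.arctan2(d[1],d[0])
print(c,'len',np.linalg.norm(d),'wid',np.linalg.norm(w[0]+w[3]-w[1]-w[2])/2,'yaw',np.degrees(ya))
pick(c[:2],ya+pi/2); wlook('w10.png');print(env.get_clock())
E
```

```text
[ 0.6169725  -0.28311188  0.064     ] len 0.07279618668497191 wid 0.0359678543814381 yaw -16.441335971278043
hit False [ 0.61735885 -0.28333544  0.06261389]
w 34.0122175561642
w 34.25136614971948 F [ 0.60320277  0.33744426 -3.52713238]
43.1417
```

View pics/w10.png

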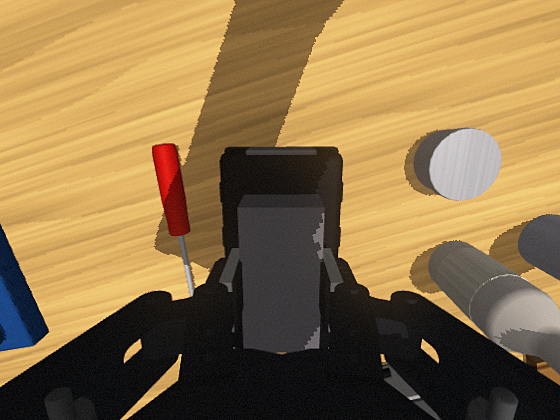

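```bash
python3 - <<'E'
from h import *
env.movel([.48,-.22,.27],feed=.25)
r=place(-.1185,radians(110)); print(env.get_position(),env.get_grip_width()*85)
wlook('w11.png')
E
```

```text
w 34.24719328313213 F [-0.00855603 -0.70172076 -3.71698212]
hit True [0.52680842 0.12635519 0.07866086] [-3.61215732e-01 -3.49372444e-03  4.62079179e+00]
[0.52680842 0.12635519 0.07866086] 34.29119738478436
```

View pics/w11.png

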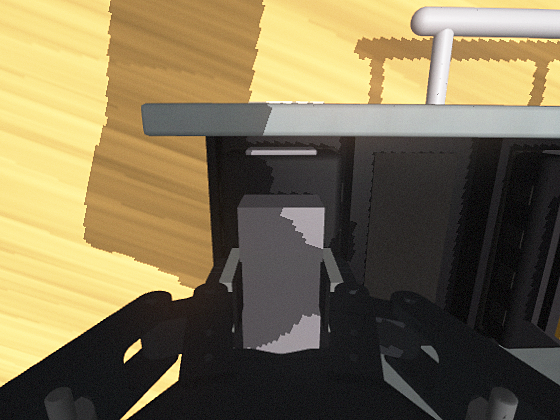

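Pack C is seated (280,270), with the panel edge clear. I'll release it and check the whole drawer.

```bash
python3 - <<'E'
from h import *
b=BM-.1185*v
env.move_gripper(.75); env.movel([*b,.2],feed=.15)
env.move_pose([.45,.19,.32],down(radians(110)));wlook('w12.png')
for d in (.127,.135,.145,.16):
    for yaw in (110,-70,20,65):
      for z in (.05,.15):
        p=BM-d*u; q=env.ik([*p,z],down(radians(yaw))); print(d,yaw,z,np.round(p,3),None if q is None else np.round(q,2))
print(env.get_clock())
E
```

```text
0.127 110 0.05 [0.367 0.194] [-0.9   0.56  0.37  2.27 -0.53  0.39  1.84]
0.127 110 0.15 [0.367 0.194] [-1.09  0.35  0.59  2.24 -0.33  0.63  1.65]
0.127 -70 0.05 [0.367 0.194] [-1.29  0.76  0.89  2.29 -1.12  0.64 -0.76]
0.127 -70 0.15 [0.367 0.194] [-1.47  0.57  1.13  2.25 -0.77  0.78 -1.04]
0.127 20 0.05 [0.367 0.194] [-1.08  0.62  0.59  2.28 -0.81  0.46  0.53]
0.127 20 0.15 [0.367 0.194] [-1.27  0.41  0.82  2.25 -0.49  0.67  0.25]
0.127 65 0.05 [0.367 0.194] [-0.94  0.57  0.42  2.27 -0.59  0.4   1.11]
0.127 65 0.15 [0.367 0.194] [-1.16  0.37  0.68  2.24 -0.39  0.64  0.93]
0.135 110 0.05 [0.359 0.191] [-0.91  0.56  0.37  2.29 -0.54  0.38  1.84]
0.135 110 0.15 [0.359 0.191] [-1.1   0.34  0.59  2.26 -0.32  0.63  1.65]
0.135 -70 0.05 [0.359 0.191] [-1.29  0.75  0.88  2.3  -1.12  0.62 -0.76]
0.135 -70 0.15 [0.359 0.191] [-1.49  0.55  1.13  2.27 -0.75  0.77 -1.05]
0.135 20 0.05 [0.359 0.191] [-1.07  0.61  0.58  2.29 -0.81  0.45  0.53]
0.135 20 0.15 [0.359 0.191] [-1.28  0.39  0.82  2.26 -0.48  0.66  0.24]
0.135 65 0.05 [0.359 0.191] [-0.94  0.56  0.41  2.29 -0.6   0.39  1.11]
0.135 65 0.1
[... 519 characters left out ...]
188] [-0.95  0.55  0.41  2.31 -0.61  0.38  1.12]
0.145 65 0.15 [0.35  0.188] [-1.2   0.34  0.7   2.28 -0.38  0.63  0.91]
0.16 110 0.05 [0.336 0.183] [-0.93  0.53  0.37  2.34 -0.58  0.35  1.87]
0.16 110 0.15 [0.336 0.183] [-1.14  0.3   0.61  2.31 -0.3   0.6   1.62]
0.16 -70 0.05 [0.336 0.183] [-1.29  0.7   0.84  2.36 -1.12  0.56 -0.75]
0.16 -70 0.15 [0.336 0.183] [-1.52  0.49  1.13  2.33 -0.71  0.72 -1.09]
0.16 20 0.05 [0.336 0.183] [-1.07  0.57  0.54  2.35 -0.81  0.4   0.52]
0.16 20 0.15 [0.336 0.183] [-1.3   0.34  0.81  2.32 -0.43  0.62  0.19]
0.16 65 0.05 [0.336 0.183] [-0.96  0.54  0.41  2.35 -0.63  0.36  1.13]
0.16 65 0.15 [0.336 0.183] [-1.22  0.32  0.71  2.32 -0.36  0.61  0.9 ]
49.0083
```

View pics/w12.png

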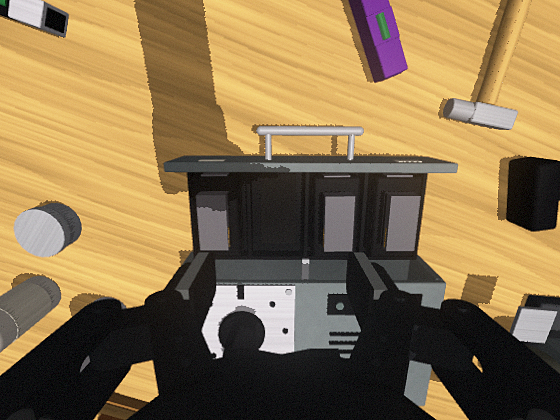

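Rails in bays at (213,222), (339,222), (403,222), all inside the walls. Now pushing the drawer.

```bash
python3 - <<'E'
from h import *
env.move_gripper(0,40)
a=BM-.155*u; Y=down(radians(110))
env.move_pose([*a,.16],Y); env.movel([*a,.05],feed=.1); print(env.get_contact_force())
b=BM-(.127-.118)*u
r=env.movel([*b,.05],feed=.07,stop_force=18); p=env.get_position(); print(r,p,(p[:2]-BM)@u,env.get_contact_force())
E
```

```text
[ 0.53687564 -0.13045088  0.08612422]
False [0.47761561 0.23455844 0.05014941] -0.00888482260309456 [-1.52849098 -2.19827926 -1.19464975]
```

```bash
python3 - <<'E'
from h import *
b=BM+(.033)*u
r=env.movel([*b,.05],feed=.03,stop_force=25); p=env.get_position(); print(r,p,(p[:2]-BM)@u,env.get_contact_force())
env.wait(.4);print(env.get_contact_force(), env.get_position(),env.get_clock())
E
```

```text
True [0.4850193  0.23716835 0.0486374 ] -0.001034989800883719 [ 0.81316735 -0.17048293  0.51423671]
[ 0.17506068 -0.02347304 -0.01964605] [0.48404269 0.23656775 0.048406  ] 54.9917
```

```bash
python3 - <<'E'
from h import *
s=snap('top','top3.png');pickle.dump(s,open('top3.pkl','wb'));wlook('w13.png')
crop('top3.png',60,100,250,290,3.1,'top3a.png')
E
```

```text
(no output)
```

View pics/top3a.png

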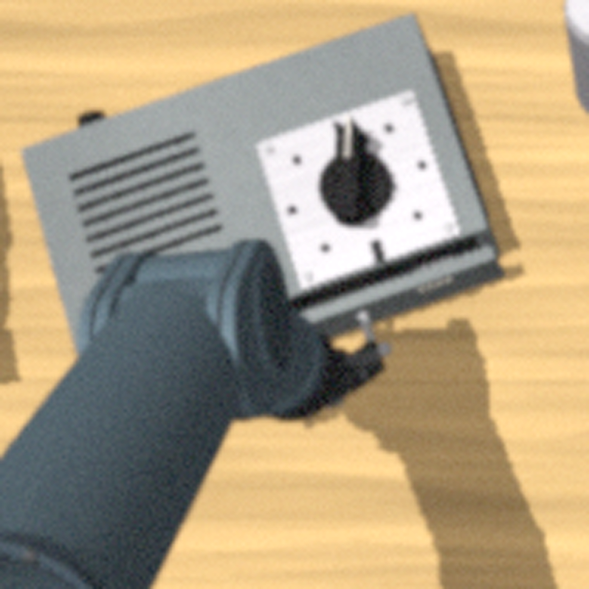

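View pics/w13.png

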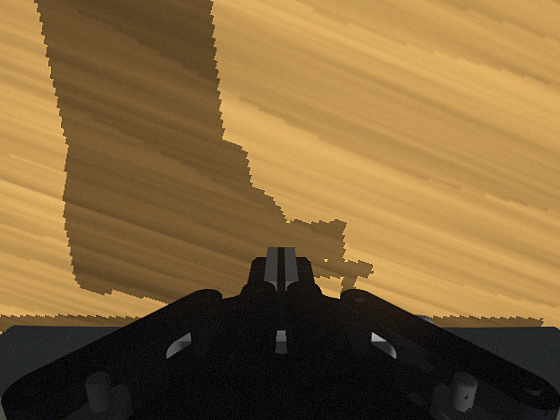

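```bash
python3 - <<'E'
from h import *
p0=env.get_position()
b=p0[:2]+.03*u
r=env.movel([*b,.05],feed=.02,stop_force=22); p=env.get_position(); print(r,p,(p[:2]-BM)@u,env.get_contact_force())
env.wait(.3);print(env.get_contact_force(), (env.get_position()[:2]-BM)@u)
s=snap('top','top4.png');pickle.dump(s,open('top4.pkl','wb'))
crop('top4.png',60,100,250,290,3.1,'top4a.png')
E
```

```text
True [0.48541325 0.23696988 0.04760599] -0.0007326779707894392 [-0.63045742 -0.6755297   0.25174526]
[ 0.19807839 -0.05267789  0.67080393] -0.000918167089795242
```

View pics/top4a.png

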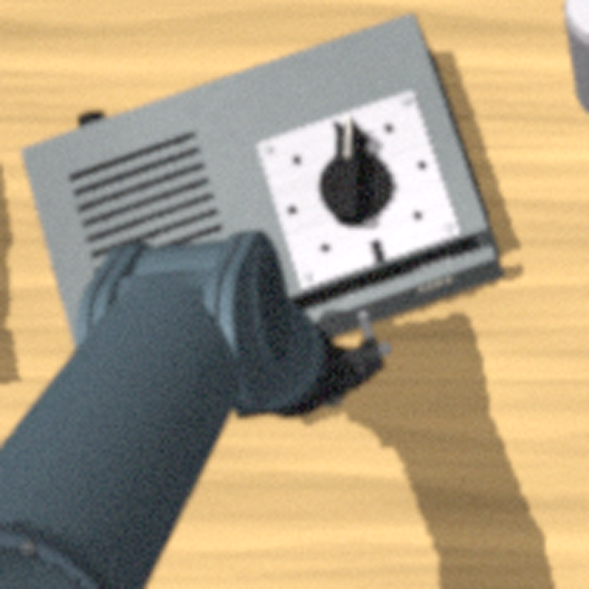

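```bash
python3 - <<'E'
from h import *
crop('top4.png',150,165,235,225,9,'top4b.png')
E
```

```text
(no output)
```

View pics/top4b.png

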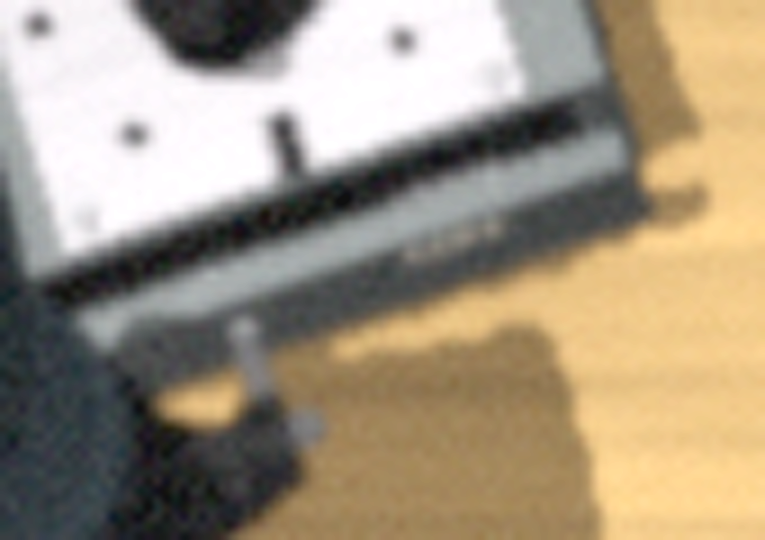

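```bash
python3 - <<'E'
from h import *
s=pickle.load(open('top4.pkl','rb'))
p=pix2w(s,crop2px([(617,122),(634,170),(95,318),(110,345)],150,165,9.),.084)
for q in p: print(q,'rel open BM',(q[:2]-BM)@u,(q[:2]-BM)@v)
c=pix2w(s,crop2px([(604,86),(40,274)],150,165,9.),.096)
for q in c: print('case front',(q[:2]-BM)@u,(q[:2]-BM)@v)
E
```

```text
[0.60400896 0.09660177 0.084     ] rel open BM 0.06270211812938156 -0.1727624680923159
[0.59009534 0.09148252 0.084     ] rel open BM 0.04787670340066761 -0.17281424807683685
[0.54732541 0.24254584 0.084     ] rel open BM 0.05935281688263924 -0.016232992464101106
[0.5396205  0.23795873 0.084     ] rel open BM 0.05054368279372391 -0.01790822241567124
case front 0.07059489421862446 -0.17302227821279137
case front 0.07339935348723052 -0.007587237423853257
```

```bash
python3 - <<'E'
from h import *
s=snap('scene','scene2.png')
crop('scene2.png',280,110,500,290,3.3,'scene2a.png')
p0=env.get_position()
for i in range(1,7):
    b=p0[:2]+.001*i*u
    env.movel([*b,.05],feed=.01); f=env.get_contact_force(); p=env.get_position(); print(i,(p[:2]-BM)@u,p[2],'F',f[:2]@u,f[:2]@v,f[2])
    if abs(f[:2]@u)>30: break
E
```

```text
1 -0.0007470666172672456 0.04979694078165082 F -3.844523664310666 0.8230273325807124 0.6495836822652462
2 -0.0005474334482938197 0.04971932781763003 F -6.510479756414972 1.258032030394971 2.4591433052444134
3 -0.000408034747258711 0.049666953610890324 F -9.027495535736291 0.015702068077341685 4.881233112444902
4 -0.000260145127837929 0.049641754019934134 F -11.431178262319204 0.8073558465456437 7.426793732423612
5 -0.00012657634867089255 0.04960199383960392 F -14.490546795068873 -0.3141261486771332 9.783504081635263
6 -1.1534915268158652e-05 0.049555152757508374 F -16.150602665621637 -0.004189700035705943 13.191854715846604
```

View pics/scene2a.png

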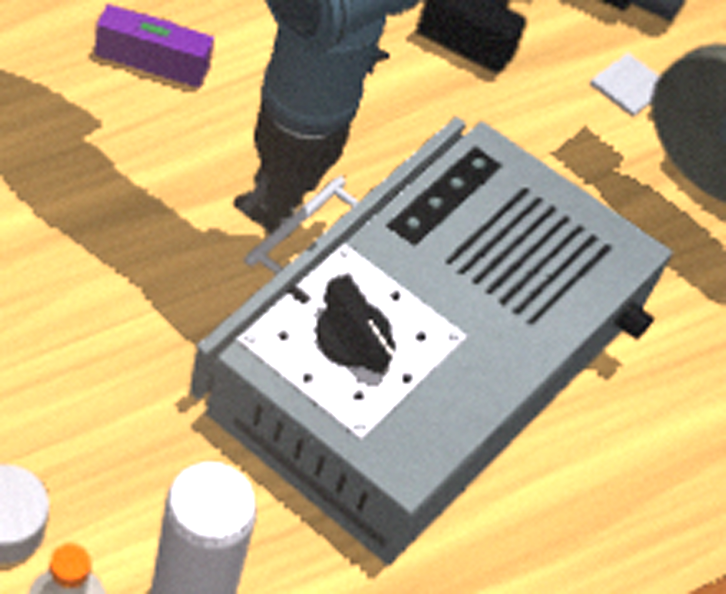

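The push stalls at the catch, with an upward force growing alongside it, so the contact is slanted. I'll back off, raise the tool so the pad sides meet the bar, and try again.

```bash
python3 - <<'E'
from h import *
b=BM-.015*u
env.movel([*b,.05],feed=.05); env.movel([*b,.066],feed=.05)
for i in range(0,30):
    b=BM+(-.006+.0015*i)*u
    env.movel([*b,.066],feed=.03); f=env.get_contact_force(); p=env.get_position(); print(i,round((p[:2]-BM)@u,5),round(p[2],4),'F',np.round([f[:2]@u,f[:2]@v,f[2]],1))
    if abs(f[:2]@u)>26 : break
E
```

```text
0 -0.0059 0.0659 F [ 0.4 -0.3 -0.2]
1 -0.00448 0.066 F [ 0.7  0.1 -0.3]
2 -0.0029 0.066 F [ 0.6 -0.8  0.9]
3 -0.0014 0.066 F [-0.1  0.6  0.1]
4 -0.00032 0.0659 F [-1.  -0.2  0.8]
5 -0.0001 0.0657 F [-4.4 -0.5  3.9]
6 0.00016 0.0656 F [-8.4  0.5  5.8]
7 0.00035 0.0654 F [-11.8   0.    7.9]
8 0.00052 0.0651 F [-14.8   0.1  10.9]
9 0.00074 0.0651 F [-17.6   0.6  14.6]
10 0.00222 0.0649 F [-17.6  -0.5  11.8]
11 0.00583 0.0651 F [-9.9 -0.4  4.7]
12 0.0102 0.0653 F [-2.6 -1.2 -2.8]
13 0.01075 0.0652 F [-8.8  0.2  1.8]
14 0.01088 0.0651 F [-11.8   0.3   5.5]
15 0.01099 0.0651 F [-16.2  -0.4   9.7]
16 0.0111 0.065 F [-20.2  -0.7  15.2]
17 0.01119 0.065 F [-23.4  -0.1  18.6]
18 0.01127 0.0649 F [-27.7   0.4  24. ]
```

The catch gave way at about 18 N, then the drawer hit a hard stop 11 mm on. I'll back away and check.

```bash
python3 - <<'E'
from h import *
b=BM-.04*u
env.movel([*b,.066],feed=.05); env.movel([*b,.2],feed=.15)
# view of selector: camera to stand robot-side, above
c=np.array([.645,.2055])
for d in (.0,.05,.1):
    p=c-d*u; q=env.ik([*p,.33],down(radians(110))); print(d,None if q is None else np.round(q,2))
p=c-.03*u
env.move_pose([*p,.40],down(radians(-70)));wlook('w14.png')
s=snap('top','top5.png');pickle.dump(s,open('top5.pkl','wb')); print(env.get_clock())
E
```

```text
0.0 [-0.77  0.58  0.63  1.39 -0.35  1.28  1.8 ]
0.05 [-0.82  0.49  0.65  1.54 -0.3   1.22  1.8 ]
0.1 [-0.88  0.39  0.67  1.68 -0.26  1.17  1.77]
68.6917
```

View pics/w14.png

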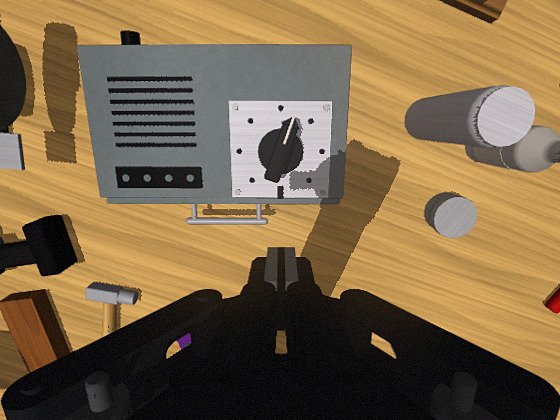

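View pics/top5.png

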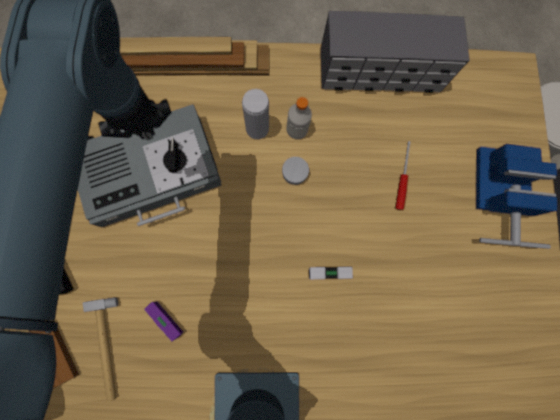

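```bash
python3 -c "
from h import *
crop('w14.png',225,95,345,225,4.5,'w14a.png')"
```

```text
(no output)
```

View pics/w14a.png

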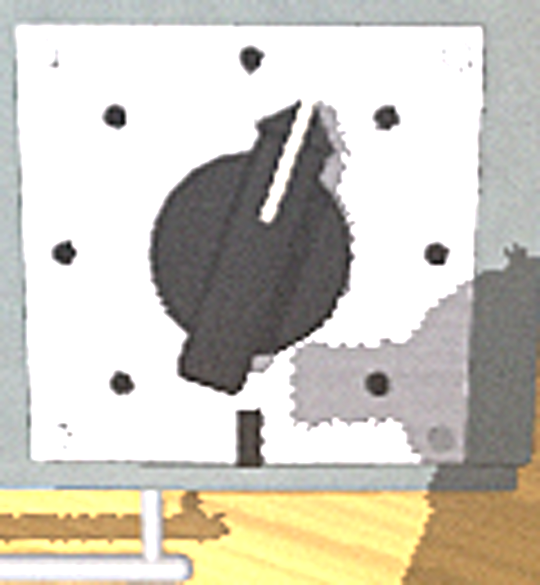

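```bash
python3 - <<'E'
from h import *
s=pickle.load(open('w14.pkl','rb'))
g=lambda q,z: pix2w(s,crop2px(q,225,95,4.5),z)[:,:2]
l=g([(266,217),(310,103)],.142); d=l[1]-l[0]; a=np.arctan2(d[1],d[0])
st=g([(64,253),(436,254),(251,58),(249,438),(115,116),(377,384),(387,117),(122,383)],.101)
for i in (0,4,6): print('c',st[i:i+2].mean(0))
hub=g([(251,254)],.112);print('hub',hub)
m=st[3]-st[2];am=np.arctan2(m[1],m[0])
print(np.degrees(a),np.degrees(am),'sel',np.degrees(a-am)%360)
c=(st[0]+st[1])/2
print('lineoffset from c', np.cross(d/np.linalg.norm(d),c-l[0]), l, np.linalg.norm(l[1]-c),np.linalg.norm(l[0]-c))
s2=st[1]-st[0];print('dial yaw',np.degrees(np.arctan2(s2[1],s2[0]))+90)
f=g([(190,380),(240,392)],.142);print('far end',f,f.mean(0))
E
```

```text
c [0.64596112 0.2064183 ]
c [0.64592492 0.2066278 ]
c [0.64612486 0.2061033 ]
hub [[0.64681842 0.20638573]]
-1.3264941966287218 -160.31982333382368 sel 158.99332913719493
lineoffset from c -0.0007127236588575375 [[0.65997042 0.20680681]
 [0.69167442 0.20607268]] 0.04571460386592023 0.01401467877806525
dial yaw 19.865424016396204
far end [[0.61100769 0.21134699]
 [0.61258621 0.19712976]] [0.61179695 0.20423838]<stdin>:11: DeprecationWarning: Arrays of 2-dimensional vectors are deprecated. Use arrays of 3-dimensional vectors instead. (deprecated in NumPy 2.0)
```

```bash
python3 - <<'E'
from h import *
c=[.646,.2064]
env.move_gripper(.6,40)
q=env.ik([*c,.22],down(radians(88.7)));print(np.round(q,2))
env.move_pose([*c,.22],down(radians(88.7)))
print(np.round(env.get_joint_pos(),2))
print(env.movel([*c,.133],feed=.05,stop_force=8),env.get_position())
env.move_gripper(0,40);print(env.get_grip_width()*85,env.get_contact_force(),env.get_wrist_torque())
for y in (60,30,0,-30,-60,-70.2):
    env.movel([*c,.133],down(radians(y)),feed=.03)
    print(y,np.round(env.get_joint_pos(),2),np.round(env.get_contact_force(),1),np.round(env.get_wrist_torque(),2),env.get_clock(),np.degrees(env.get_tool_rot()[2]))
E
```

```text
[-0.6   0.63  0.35  1.5  -0.23  1.05  1.35]
[-0.6   0.63  0.35  1.5  -0.23  1.05  1.35]
False [0.64621164 0.20645354 0.133312  ]
19.39468308762777 [-0.42728192  1.57968785  2.18292486] [ 0.3205802   0.03325029 -0.05742003]
60 [-0.66  0.75  0.44  1.56 -0.38  0.91  0.96] [0.3 3.4 2.8] [ 0.59  0.05 -0.12] 74.3083 60.137421543833696
30 [-0.74  0.78  0.57  1.56 -0.49  0.94  0.52] [1.5 4.9 5.3] [ 1.02 -0.09 -0.04] 74.9833 30.16826679464846
0 [-0.81  0.82  0.69  1.57 -0.6   0.97  0.08] [1.4 5.3 3.8] [ 1.04 -0.16 -0.12] 75.6583 0.13434164385492572
-30 [-0.87  0.87  0.81  1.57 -0.71  1.02 -0.37] [2.  5.2 4.2] [ 1.14 -0.3  -0.11] 76.3333 -29.869604131508797
-60 [-0.93  0.93  0.93  1.57 -0.82  1.07 -0.82] [2.6 5.7 3.8] [ 1.11 -0.36 -0.09] 77.0083 -59.87575750635491
-70.2 [-0.94  0.94  0.96  1.57 -0.85  1.09 -0.98] [2.2 5.2 3.7] [ 1.15 -0.4  -0.07] 77.3333 -70.07238934712247
```

```bash
python3 - <<'E'
from h import *
c=np.array([.646,.2064])
env.wait(.3); env.move_gripper(.6); env.movel([*c,.25],feed=.15)
env.move_gripper(0)
p=c-.03*u
env.move_pose([*p,.40],down(radians(-70)));wlook('w15.png');print(env.get_clock())
crop('w15.png',225,95,345,225,4.5,'w15a.png')
E
```

```text
80.2167
```

View pics/w15a.png

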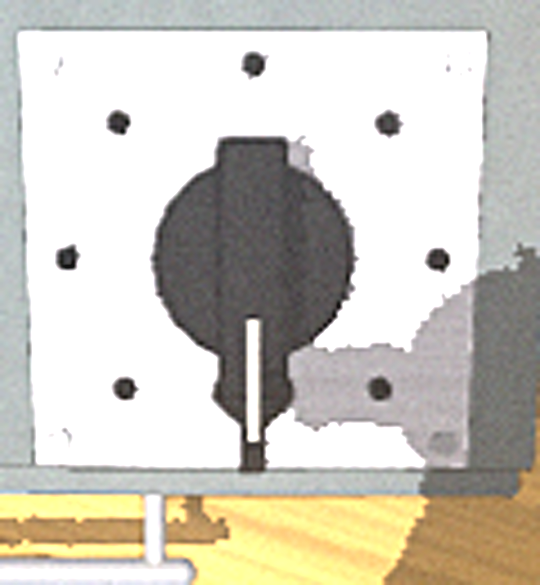

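```bash
python3 - <<'E'
from h import *
s=pickle.load(open('w15.pkl','rb'))
g=lambda q,z: pix2w(s,crop2px(q,225,95,4.5),z)[:,:2]
for n,q,z in (('panel front',(250,494),.084),('case front',(250,467),.096)):
    w=g([q],z)[0]; print(n,(w-BM)@u)
s=snap('top','top6.png'); snap('scene','scene6.png')
crop('scene6.png',180,100,500,300,2.4,'scene6a.png')
E
```

```text
panel front 0.06190868618545349
case front 0.07394210478261071
```

View pics/scene6a.png

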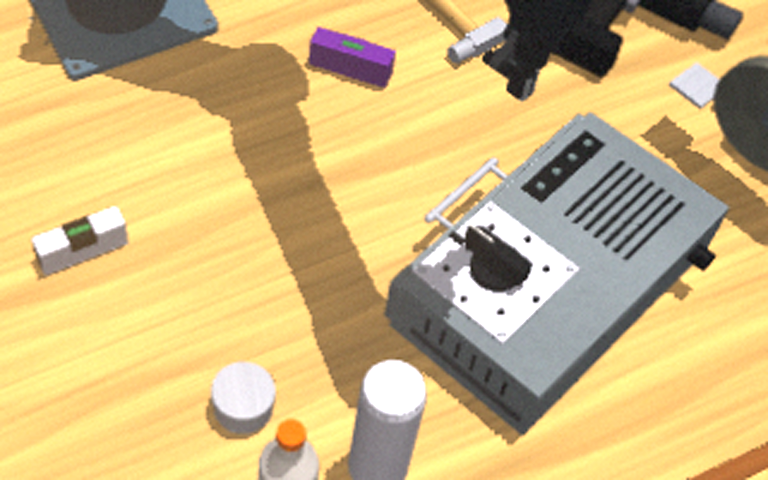

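View pics/w15.png

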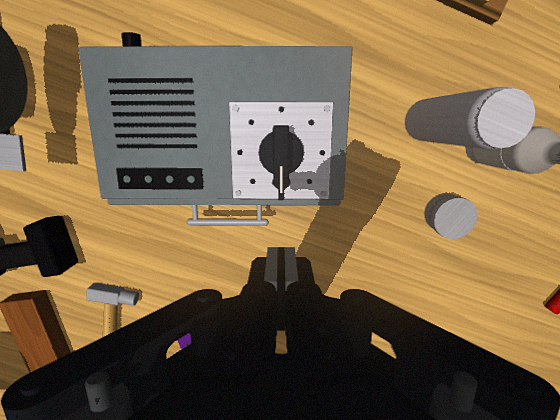

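```bash
python3 -c "
from h import *
env.wait(.5); env.job_done(); print(env.get_clock())"
```

```text
the job is handed in; nothing more can be done
the job is handed in; nothing more can be done
```

I've handed the job in. No verdict is reported, but every check I made at the end passed.

- **Tools:** The only tool in the drawer was the spirit level. It now stands on the bench at about (0.365, -0.19), well clear of the cabinet. I left the purple look-alike alone.
- **Packs:** There were three packs on the bench. I placed them in the bays at y = +118.5, +39.5 and -118.5 mm. Each touched down at floor height, and the pictures showed all three flat and inside the bay walls before I closed the drawer. I did not look at them again afterwards.
- **Drawer:** The first push, low on the handle, stalled at the catch about 11 mm short. I pushed again with the tool 16 mm higher, and the catch gave at about 18 N, more than the stated 10 N. The drawer then went on to a hard stop, never faster than a slow feed. In the last picture the panel's front face is 12 mm ahead of the case front. That is the panel's own thickness, so the drawer is home.
- **Selector:** It started about 159° from the mark, so I turned it clockwise, the shorter way. The last close-up shows the white line in line with the long bar mark.
- **Other things:** The tin, glue bottle and spray can look undisturbed in the last pictures. I did not measure the screwdriver again after the packs were moved. The gripper was hovering clear of everything at hand-in.

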